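# Draw the strainer plate of the batter feeder and hold it up for checking

## Robot

A 7-joint arm with a two-finger parallel gripper is mounted at the origin on a cart in front of the work surface, level with it; the furniture and walls round the work are solid. World frame = base frame: x ahead of the robot, y to its left, z up, the work surface at z = 0. Lengths are in m, angles in rad, forces in N, time in s.
With the tool pointing down it reaches from about 0.4 to 0.9 m from the base axis. Payload 5.6 kg.
Tool frame: the origin (TCP) lies between the finger pads; the fingertips stand 8 mm ahead of it and the grasp point (between the pads) lies 11 mm behind it (robot.tip_reach is the z of the fingertips in the tool frame, in m); z points along the fingers, y is the direction in which the jaws open and shut (so a half turn about z gives the same grasp; the last joint's range is limited). The gripper opens to 92 mm and grips with 3 to 60 N. Pads are 20 mm wide; open, the fingers measure 128 mm over their backs; the gripper's body (75 mm by 189 mm) begins 69 mm behind the grasp point.
Start: joints at [1.231, 0.468, -0.012, 1.603, 0.006, 1.071, -0.056], TCP at [0.19, -0.622, 0.223] pointing down, gripper open.
Joint ranges: [-2.53, 2.53], [-0.31, 2.02], [-1.57, 1.55], [0.28, 2.44], [-1.29, 4.43], [0.15, 1.84], [-2.92, 2.92]. Speed limits (rad/s): [2.57, 2.57, 3.14, 3.14, 3.14, 3.14, 3.14].

## Interface

Orientations are given as a unit quaternion [x, y, z, w].
In Python, from station import robot gives the robot as it stands. The module is installed in compiled form; this text tells all that it offers.
- The arm moves only by the tool play_rows, never from a script. Its argument "targets" is a list that holds one entry, the list of rows, each a list of 5 numbers: the closure, from 0 (fully open) to 1 (shut), then the shift along the world's x, y, z in mm, then the turn about the world's z in rad. In form: [[[gripper, x, y, z, spin], ...]]. A call has 1 to 8 rows; each row is the pose to reach, as a shift and turn from the pose commanded when the call began; what a row does not reach only later rows make up. A row lasts 1/12 s, in which the tool goes at most 41.7 mm and 7.16 degrees, less where a joint would pass 70% of its speed; a pose out of reach is approached as far as the arm can. A call with a gripper value outside its range is refused whole. The fingers move at their own pace and stop on an object; "squeeze" is the grip in N (left out, the last holds). Time passes only in rows, so rows that repeat a pose let the fingers close. It gives the time, the measured TCP pose, the force and the opening at its end, in the units of the state.
- robot.observe(): the state, without advancing time (a new reading comes with each control period).
- robot.snapshot(name): name is "scene" or "top"; returns a dict with "image" (420x560x3 uint8, red, green, blue), "intrinsics" (3x3 intrinsics, pixels), "k1" (the pictures are not rectified: a ray, as slopes to the right and down, at radius r is drawn at 1 + k1 r^2 times it, then the intrinsics apply), "rvec" (rotation vector, rad) and "tvec" (3), from world to camera coordinates, as OpenCV has them. Camera axes: x right, y down, z forward; pixel columns grow to the right and rows downward; lengths in m; the calibration is good to about 2 mm. A picture is of the moment at which its call begins. There is no depth.
- robot.close_job(): hands the job in, once; it reports no verdict.
The state is a dict: "time": time; "q": joint angles; "joint_vel": joint speeds; "joint_efforts": joint torques, N m; "tcp_pos": TCP position; "tool_rot": TCP orientation; "wrist_force": force on the tool from outside, world axes, zero at the start; "ft_torque": the same for the moment, N m; "width": opening from 0.0 (shut) to 1.0 (fully open).
Only numpy, scipy, OpenCV 4.12 (cv2) and the standard library are available. Lean on these libraries where they do the work, as an engineer would, in place of code of your own. Each camera call takes 0.05 s, during which the arm holds its last target.

## Task

Shut the batter feeder's gate by pushing its bolt fully home into the keeper (this also frees the cover), then swing the strainer cover right up until it stands open by itself. Draw the strainer plate straight up out of the box by its handle and hold it over the middle of the white tub, about a hand's breadth above the tub's rim, upright and still, with the mesh squarely facing the front edge of the bench so that it can be checked. Finish while holding it there; leave the gate shut and the cover open, touch the tub with nothing, and leave the scraper, cup and cookie where they are.

Things in the scene. Friction and masses are not known exactly. Their poses are not given: they have to be found in the camera images.
- strainer_box: batter feeder, plain steel, fixed to the bench: a base plate with a square strainer box (96 x 96 mm, rim 100 mm above the bench), left of it (own +y) a slide gate and a round hopper (outer diameter 98 mm, centred at own (0, 142 mm), top 169 mm up). Origin on the bench under the box's centre, z up, own -x is its front (towards the robot, turned by up to 0.25 rad)
- gate_bolt (a joint): the gate's bolt, a 12 mm round steel rod lying along the feeder's x on top of the gate: travel in m, 0 = drawn out (gate open), 0.040 = fully home (hard stop, gate shut, nose through the keeper). It slides towards the feeder's own +x, about 4 N of friction, and stays where it is left. Until it is beyond about 0.035 a lug on it lies over an ear on the cover's side and holds the cover down
- bolt_knob (a point): centre of the bolt's upright black knob (24 mm diameter, 28 mm tall, on a 9 mm stem above the rod), about 149 mm above the bench; moves with the bolt
- strainer_cover (a joint): the cover, a pan-shaped steel hood (106 x 100 x 54 mm) hinged on the box's back rim: angle in rad, 0 = shut, 1.85 = fully open against its stop. 0.35 kg; past about 1.3 it falls open and stays, below about 0.8 it falls shut, between them its stiff hinge may hold it
- cover_grip (a point): middle of the cover's bow handle on its front: a 12 mm round bar along the feeder's y, 40 mm ahead of the cover's face (34 mm of free depth behind it), joined to it by two 12 mm round arms; 64 mm wide over the arms, 40 mm clear between them; 128 mm above the bench when shut. Moves with the cover
- cover_hinge (a point): middle of the cover's hinge line (along the feeder's y), 104 mm above the bench; the handle swings about it at 150 mm, up and away from the front
- strainer_mid (a point): centre of the strainer plate's mesh frame: a steel frame 84 mm wide (own x) x 6 mm thick (own y, square to the mesh) x 72 mm high (own z), standing upright in guides in the middle of the box, its width along the feeder's x, 1.5 mm play each side, 72 mm deep to the rim; hidden under the cover. 0.22 kg
- strainer_grip (a point): middle of the plate's bow handle on its top edge: a 12 mm round bar along the plate's x, 40 mm clear between its two posts, 71 mm above strainer_mid, 135 mm above the bench (35 mm above the box's rim) when in place
- tub_mouth (a point): centre of the mouth of the white tub, 74 mm above the bench at rim height; the tub is open, loose, 238 x 163 mm, its long side (own y) roughly along the bench's x
- bench_mark (a point): reference point on the bench top, nothing to see there; its axes are the world's: x runs from the bench's front edge (robot's side) straight to the back
- scraper: bench scraper with wooden handle, 205 x 75 x 19 mm, lying in front of the feeder; a bystander
- spice_cup: round celadon cup, 71 mm wide, 41 mm tall, far left on the bench; a bystander
- cookie_2: folded cookie, about 48 mm, left of the feeder's front; a bystander

How it is judged:
On the way, in this order (a step that is already met when the one before it is completed fails the run):
1. the bolt is fully home in its keeper (value of joint gate_bolt above 0.037 m), for 0.2 s.
2. the cover stands open (value of joint strainer_cover above 1.6 rad), for 0.2 s.
3. the strainer plate is drawn clear of the box, upright and in the gripper (height (world z) of strainer_mid above 0.142 m and angle between strainer_mid's own z axis and vertical below 0.35 rad and contact force between the fingers and strainer_plate above 1 N), for 0.1 s.
At the end, for the whole second after the job is handed in: the plate is gripped and at rest, touching neither feeder nor tub: its middle within 45 mm of the tub's middle (seen from above), 150 to 270 mm above the bench, upright within 0.2 rad, mesh facing the front edge within 0.25 rad; bolt beyond 35 of its 40 mm, cover open beyond 1.6 rad (horizontal distance between strainer_mid and tub_mouth below 0.045 m and height (world z) of strainer_mid between 0.15 and 0.27 m and angle between strainer_mid's own z axis and vertical below 0.2 rad and angle between the y axis of strainer_mid and the x axis of bench_mark, either way round below 0.25 rad and contact force between the fingers and strainer_plate above 1 N and contact force between each of white_tub, strainer_box and strainer_plate below 0.1 N and linear speed of strainer_plate below 0.03 m/s and angular speed of strainer_plate below 0.2 rad/s and value of joint gate_bolt above 0.035 m and value of joint strainer_cover above 1.6 rad); the arm keeps its last pose, push and grip.
It fails at once if the tub is pushed (distance of tub_mouth from where it was at the start of the episode above 0.02 m).
It fails at once if the tub is touched by arm or plate (contact force between any of the arm, the fingers, strainer_plate and white_tub above 0.5 N).
It fails at once if a bystander is shifted (distance of any of scraper, spice_cup, cookie_2 from where it was at the start of the episode above 0.03 m).
It also fails if it takes over 61 s, if anything falls off the work surface, if the arm or the gripper's body presses on something with over 40 N, if the wrist force passes 120 N, or if a joint passes its speed limit or range.

## Working session

There is one attempt and no reset: what is moved stays moved. The work goes in short steps, Python scripts to look and compute and a tool call to move; the robot and the scene stay as the last step left them, time stands still between calls to the robot, and variables do not carry over. Pictures are saved under pics/ and viewed, and the job is handed in when it is done.

Besides the shell and the picture viewer there is one more tool, called after "Call:" as name([rows], argument=value, ...), one row to a line, values as JSON. play_rows: Moves the arm, as the interface text tells. Its arguments: {"type":"object","properties":{"targets":{"type":"array"},"squeeze":{"type":"number"}},"required":["targets"]}

```bash
mkdir -p pics; ls; python3 - <<'E'
from station import robot
import cv2,json,numpy as np
print(robot.observe())
for n in ("scene","top"):
    s=robot.snapshot(n)
    cv2.imwrite(f"pics/{n}0.png",s["image"][:,:,::-1])
    print(n,s["intrinsics"],s["k1"],s["rvec"],s["tvec"])
E
```

```text
pics
{'time': 0.0, 'q': array([ 1.2310106 ,  0.46835966, -0.01163789,  1.60360884,  0.0060139 ,
        1.07142649, -0.05630159]), 'joint_vel': array([ 2.99183278e-04,  1.22143808e-03,  8.03763115e-04, -1.35111339e-03,
        6.03491311e-05,  8.99548487e-04,  1.42651827e-03]), 'joint_efforts': array([-3.87845039e-04, -5.20566308e+01, -1.32356747e-02, -2.43748838e+01,
       -5.68162906e-02,  1.73949986e-02,  1.65327106e-04]), 'tcp_pos': array([ 0.18987403, -0.62105059,  0.22165786]), 'tool_rot': array([ 9.89011627e-01,  1.47835111e-01, -1.89851980e-04, -8.63179387e-04]), 'wrist_force': array([-0.75038797, -0.71990152, -0.51778828]), 'ft_torque': array([-0.04274161,  0.03696266, -0.02609531]), 'width': 0.9977045285934689}
scene [[468.48011996   0.         278.79534337]
 [  0.         468.48011996 206.83859311]
 [  0.           0.           1.        ]] -0.09983692379457708 [ 0.82457768 -2.65701091  0.95576402] [0.44431751 0.30778357 1.1870875 ]
top [[444.62862815   0.         277.14043658]
 [  0.         444.62862815 212.39655169]
 [  0.           0.           1.        ]] -0.0023242656690325545 [ 2.1877016  -2.1702327   0.09253959] [0.01066095 0.52888328 1.39061374]
```

View pics/scene0.png

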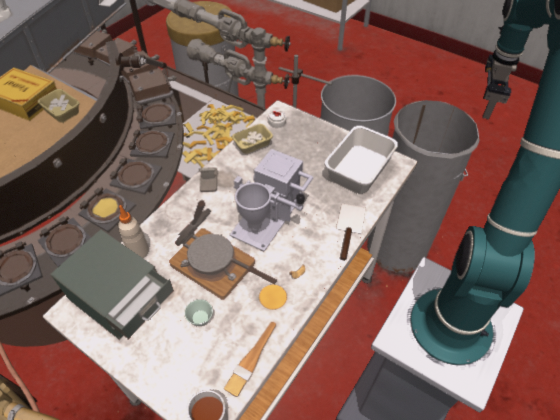

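View pics/top0.png

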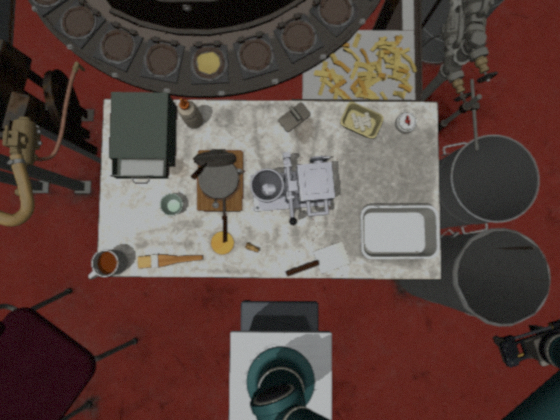

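```bash
cat > h.py <<'E'
import numpy as np, cv2
from station import robot
from scipy.spatial.transform import Rotation as R
def cam(s):
    return dict(K=np.array(s["intrinsics"]),k1=float(s["k1"]),Rm=R.from_rotvec(np.array(s["rvec"]).ravel()).as_matrix(),t=np.array(s["tvec"]).ravel())
def proj(c,P):
    P=np.atleast_2d(P)@c['Rm'].T+c['t']; a=P[:,:2]/P[:,2:]
    r2=(a**2).sum(1,keepdims=True); a=a*(1+c['k1']*r2)
    return a*[c['K'][0,0],c['K'][1,1]]+c['K'][:2,2]
def ray(c,uv):
    d=(np.array(uv,float)-c['K'][:2,2])/[c['K'][0,0],c['K'][1,1]]; a=d.copy()
    for _ in range(20): a=d/(1+c['k1']*(a@a))
    v=c['Rm'].T@np.array([a[0],a[1],1]); o=-c['Rm'].T@c['t']; return o,v/np.linalg.norm(v)
def atz(c,uv,z):
    o,v=ray(c,uv); return o+v*(z-o[2])/v[2]
def tri(c1,u1,c2,u2):
    o1,v1=ray(c1,u1);o2,v2=ray(c2,u2)
    A=np.stack([v1,-v2],1); s=np.linalg.lstsq(A,o2-o1,rcond=None)[0]
    p,q=o1+s[0]*v1,o2+s[1]*v2; return (p+q)/2,np.linalg.norm(p-q)
def snap(n,fn,crop=None,scale=1,draw=()):
    s=robot.snapshot(n); im=s["image"][:,:,::-1].copy()
    if crop: x0,y0,x1,y1=crop; im=im[y0:y1,x0:x1]
    else: x0=y0=0
    im=cv2.resize(im,None,fx=scale,fy=scale,interpolation=cv2.INTER_CUBIC)
    c=cam(s)
    for P,col in draw:
        for u in proj(c,P):
            cv2.circle(im,tuple(int(round(k)) for k in ((u+.5-[x0,y0])*scale-.5)),2,col,-1)
    cv2.imwrite("pics/"+fn,im); return c
E
python3 - <<'E'
from h import *
snap("scene","s1.png",(210,120,330,250),6) if 0 else snap("scene","s1.png",(220,135,330,245),5)
snap("top","t1.png",(240,140,350,240),6)
E
```

```text
(no output)
```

View pics/s1.png

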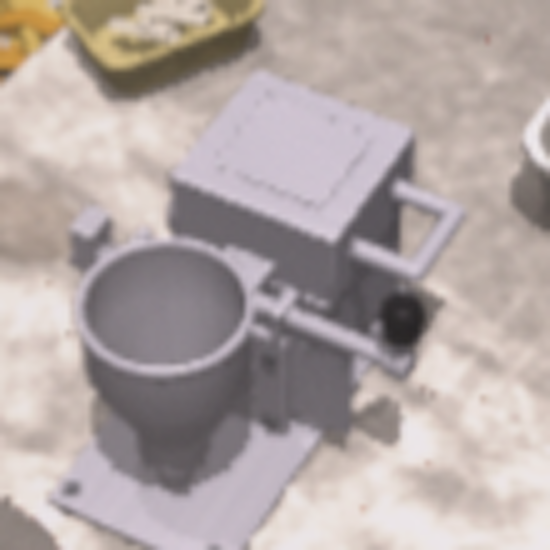

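View pics/t1.png

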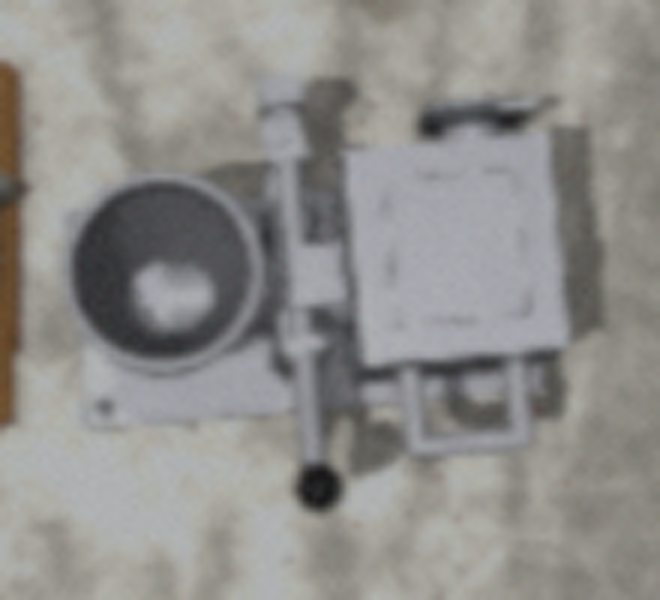

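```bash
python3 - <<'E'
from h import *
ct=cam(robot.snapshot("top")); cs=cam(robot.snapshot("scene"))
T=lambda x,y:np.array([240+(x+.5)/6-.5,140+(y+.5)/6-.5]); S=lambda x,y:np.array([220+(x+.5)/5-.5,135+(y+.5)/5-.5])
print("knob tri",tri(ct,T(318,487),cs,S(404,318)), atz(ct,T(318,487),.16))
h=atz(ct,T(167,272),.169); print("hopper",h, tri(ct,T(167,272),cs,S(164,307)))
C=[atz(ct,T(*p),.154) for p in((350,150),(548,145),(565,350),(362,362))]
print(np.round(C,4),np.mean(C,0)); 
for a,b in((0,1),(1,2),(2,3),(3,0)): d=C[b]-C[a];print(np.linalg.norm(d),np.arctan2(d[1],d[0]))
print("grip",tri(ct,T(472,443),cs,S(438,243)),atz(ct,T(415,447),.134),atz(ct,T(528,438),.134))
print('bar', atz(ct,T(318,487),.16), atz(ct,T(283,100),.12))
# tub corners
E
```

```text
knob tri (array([ 0.49212042, -0.03069207,  0.15213738]), np.float64(0.0043844226518879184)) [ 0.49355275 -0.02940162  0.16      ]
hopper [0.59510148 0.0434399  0.169     ] (array([0.59548612, 0.04333339, 0.16372462]), np.float64(0.0008863202413735395))
[[ 0.6576 -0.0443  0.154 ]
 [ 0.6609 -0.1402  0.154 ]
 [ 0.561  -0.1482  0.154 ]
 [ 0.5544 -0.0505  0.154 ]] [ 0.60847283 -0.0958008   0.154     ]
0.09599460094269326 -1.536976250934725
0.10021831016451328 -3.062040326182049
0.09793609951997347 1.6382883268277126
0.10344572979621465 0.05988140098556095
grip (array([ 0.51633001, -0.10655813,  0.12856324]), np.float64(0.0033044332160194296)) [ 0.51517123 -0.07750915  0.134     ] [ 0.52001821 -0.13260394  0.134     ]
bar [ 0.49355275 -0.02940162  0.16      ] [ 0.68917831 -0.01241638  0.12      ]
```

```bash
python3 - <<'E'
from h import *
snap("scene","s2.png",(310,110,430,210),6)
snap("top","t2.png",(340,190,450,270),7)
E
```

```text
(no output)
```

View pics/t2.png

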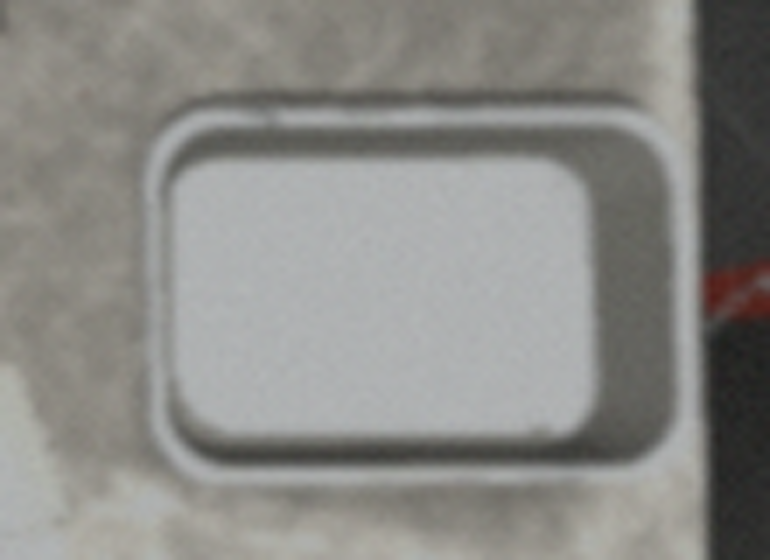

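View pics/s2.png

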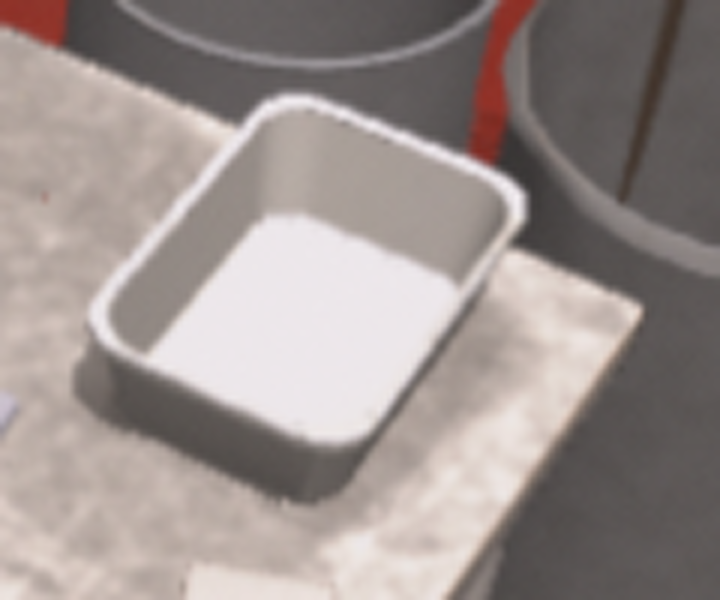

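```bash
python3 - <<'E'
from h import *
ct=cam(robot.snapshot("top")); cs=cam(robot.snapshot("scene"))
T=lambda x,y:np.array([240+(x+.5)/6-.5,140+(y+.5)/6-.5]); S=lambda x,y:np.array([220+(x+.5)/5-.5,135+(y+.5)/5-.5])
a=atz(ct,T(288,175),.12);b=atz(ct,T(313.5,445),.12);d=a-b;print(a,b,np.arctan2(d[1],d[0]))
# handle arms
for p,q in(((406,370),(415,435)),((514,362),(524,430)),((405,447),(538,436)),((350,150),(362,362)),((548,145),(565,350)),((90,428),(270,410)),((365,362),(565,350)),((345,152),(545,147))):
  d=atz(ct,T(*q),.13)-atz(ct,T(*p),.13); print(p,q,np.degrees(np.arctan2(d[1],d[0])))
print('tub',atz(ct,np.array([340+421/7,190+290/7])-.4,.074))
T2=lambda x,y:np.array([340+x/7,190+y/7])-.4
for p in((152,293),(690,290),(415,108),(425,472)):print(atz(ct,T2(*p),.074))
S2=lambda x,y:np.array([310+x/6,110+y/6])-.4
for p in((95,320),(520,200),(290,98),(330,445)):print(atz(cs,S2(*p),.074))
def fit(p,own):
  pass
from scipy.optimize import least_squares
obs=[(ct,T(167,272),(0,.142,.169)),(cs,S(164,307),(0,.142,.169)),(ct,T(415,447),('g',.026,.128)),(ct,T(528,438),('g',-.026,.128)),(cs,S(415,270),('g',.026,.128)),(cs,S(458,215),('g',-.026,.128)),
]
def f(p):
  x,y,th,g=p;o=[]
  for c,u,P in obs:
    X=np.array([g if P[0]=='g' else P[0],P[1],P[2]])
    W=R.from_euler('z',th).apply(X)+[x,y,0]; o+=list(proj(c,W)[0]-u)
  o.append((g+.1)/.003)
  return o
r=least_squares(f,[.615,-.1,.1,-.1]);print(r.x,np.round(r.fun,1))
# knob in own
k=np.array([.4925,-.030,.15])-[r.x[0],r.x[1],0];print(R.from_euler('z',-r.x[2]).apply(k))
E
```

```text
[ 0.65139437 -0.01513311  0.12      ] [ 0.51688875 -0.02850287  0.12      ] 0.09907386040261448
(406, 370) (415, 435) -172.02307919277882
(514, 362) (524, 430) -171.73449850566013
(405, 447) (538, 436) -84.79760391117402
(350, 150) (362, 362) -176.56904845219682
(548, 145) (565, 350) -175.44198738909338
(90, 428) (270, 410) -83.80235180625263
(365, 362) (565, 350) -86.08212573862093
(345, 152) (545, 147) -88.07709146176587
tub [ 0.47038839 -0.35962863  0.074     ]
[ 0.46814562 -0.24230502  0.074     ]
[ 0.47132215 -0.47700725  0.074     ]
[ 0.55010931 -0.35820603  0.074     ]
[ 0.39143539 -0.36017511  0.074     ]
[ 0.53814251 -0.25575174  0.074     ]
[ 0.39449963 -0.46757707  0.074     ]
[ 0.5378238  -0.46987922  0.074     ]
[ 0.39595166 -0.24713164  0.074     ]
[ 0.61297012 -0.09494593  0.12778962 -0.09730102] [-0.9  0.1 -0.6 -0.6  1.2  0.9 -0.1  0.3  0.2  0.6 -0.7 -0.5  0.9]
[-0.11121097  0.07976933  0.15      ]
```

Call:
play_rows([
  [[0.5,24,33,5,-0.02],[1,48,66,10,-0.05],[1,71,99,10,-0.07],[1,95,132,10,-0.09],[1,119,165,10,-0.11],[1,142,198,10,-0.14],[1,166,231,10,-0.16],[1,190,264,10,-0.18]],
], squeeze=10)

```text
time: 1.17
tcp_pos: [0.3808, -0.3559, 0.233]
tool_rot: [0.998, 0.058, 0.0, 0.0]
wrist_force: [0.1, -0.3, 0.3]
width: 0.441
```

```bash
python3 - <<'E'
from h import *
import h
s=robot.observe();print(s['time'],s['tcp_pos'],R.from_quat(s['tool_rot']).as_matrix().round(3),s['width'],s['q'].round(2))
M=R.from_euler('z',.12)
def W(p): return M.apply(np.atleast_2d(p))+[.613,-.095,0]
cov=W([(x,y,z) for x in(-.06,.046) for y in(-.05,.05) for z in(.10,.154)])
t=np.linspace(0,6.28,40); hop=W(np.c_[.049*np.cos(t),.142+.049*np.sin(t),.169+0*t])
han=W([(-.1,y,.128) for y in np.linspace(-.032,.032,9)])
box=W([(x,y,z) for x in(-.048,.048) for y in(-.048,.048) for z in (0,.1)])
kn=W([(-.111+i,.08,.122) for i in np.linspace(0,.16,9)])
D=[(cov,(0,0,255)),(hop,(0,255,0)),(han,(255,0,0)),(box,(0,255,255)),(kn,(255,0,255))]
snap("scene","s3.png",(220,135,330,245),5,D)
snap("top","t3.png",(240,140,350,240),6,D)
E
```

```text
1.1667 [ 0.3808496  -0.3559335   0.23298159] [[ 0.993  0.115  0.   ]
 [ 0.115 -0.993 -0.001]
 [ 0.     0.001 -1.   ]] 0.4406737227850776 [ 0.79  0.25 -0.13  1.9   0.04  1.   -0.8 ]
```

View pics/s3.png

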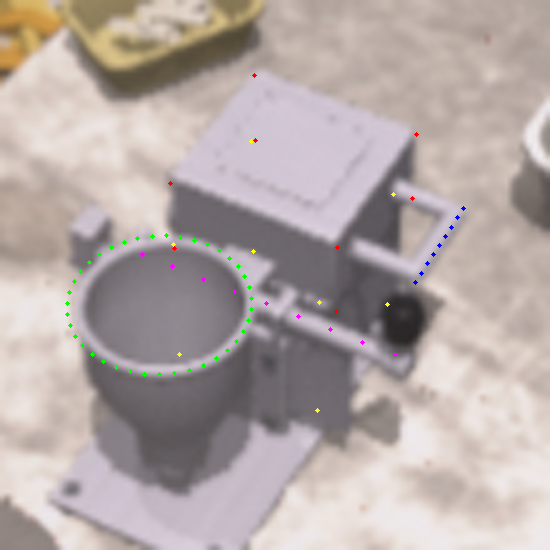

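View pics/t3.png

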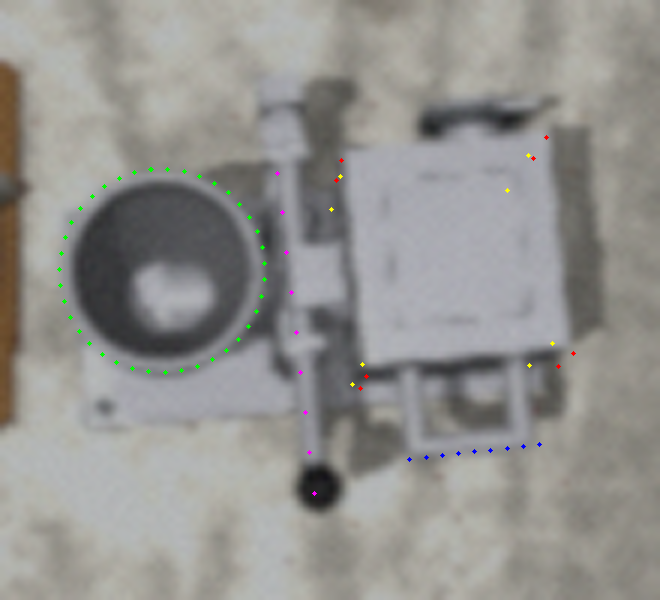

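```bash
cat > fit.py <<'E'
from h import *
from scipy.optimize import least_squares
st=robot.snapshot("top");ss=robot.snapshot("scene");ct=cam(st);cs=cam(ss)
T=lambda x,y:np.array([240+(x+.5)/6-.5,140+(y+.5)/6-.5]); S=lambda x,y:np.array([220+(x+.5)/5-.5,135+(y+.5)/5-.5])
# (cam,pix,own, ) cover front x=f, back x=f+.106
obs=[(ct,T(167,272),0,.142,.169),(cs,S(164,307),0,.142,.169),
(ct,T(413,447),'g',.026,.128),(ct,T(526,438),'g',-.026,.128),(cs,S(415,270),'g',.026,.128),(cs,S(458,215),'g',-.026,.128),
(ct,T(348,148),'b',.05,.154),(ct,T(550,140),'b',-.05,.154),(ct,T(568,350),'f',-.05,.154),(ct,T(360,364),'f',.05,.154),
(cs,S(172,178),'b',.05,.154),(cs,S(262,72),'b',-.05,.154),(cs,S(413,133),'f',-.05,.154),(cs,S(337,240),'f',.05,.154),
(ct,T(288,175),.04,'r',.12),(ct,T(313.5,445),-.09,'r',.12)]
def f(p):
  x,y,th,fr,r,dxt,dyt,dxs,dys=p;o=[]
  for c,u,a,b,z in obs:
    a={'g':fr-.04,'b':fr+.104,'f':fr+.002}.get(a,a); b2=r if b=='r' else b
    W=R.from_euler('z',th).apply([a,b2,z])+[x,y,0]
    e=proj(c,W)[0]-u+([dxt,dyt] if c is ct else [dxs,dys])
    if b=='r': e=e*[1,0]
    o+=list(e)
  return o+[(fr+.06)/.002]+list(np.array(p[5:])/.7)
r=least_squares(f,[.612,-.095,.1,-.06,.08,0,0,0,0],loss='soft_l1');print(r.x.round(4));print(np.round(r.fun[:32],1).reshape(-1,2).tolist())
E
python3 fit.py
```

```text
[ 0.6104 -0.097   0.0982 -0.0555  0.0772 -0.2698 -0.2639  0.354  -0.0956]
[[-0.6, -0.8], [-0.4, -1.4], [0.9, 0.7], [-0.3, 0.6], [0.4, 0.7], [0.1, -0.1], [-0.6, 1.4], [0.0, -0.4], [0.6, -0.7], [0.8, 0.1], [0.2, 0.2], [-0.4, 0.1], [0.2, -0.3], [-1.1, 0.7], [0.1, 0.0], [-0.1, 0.0]]
```

Call:
play_rows([
  [[1,10,40,0,0],[1,19,80,0,-0.01],[1,28,120,0,-0.01],[1,37,160,0,-0.01],[1,46,200,0,-0.015],[1,55,240,0,-0.015],[1,63,280,0,-0.015],[1,69,321,0,-0.015]],
])

```text
time: 2.03
tcp_pos: [0.4495, -0.0371, 0.2329]
tool_rot: [0.999, 0.049, 0.0, 0.0]
wrist_force: [-0.0, 0.4, -0.4]
width: 0.003
```

Call:
play_rows([
  [[1,0,0,-30,0],[1,0,0,-60,0],[1,0,0,-80,0],[1,0,0,-85,0],[1,0,0,-86,0],[1,0,0,-86,0]],
])

```text
time: 2.53
tcp_pos: [0.4496, -0.0377, 0.1471]
tool_rot: [0.999, 0.05, 0.0, 0.0]
wrist_force: [0.2, 0.6, 0.0]
width: 0.005
```

```bash
python3 - <<'E'
from h import *
s=robot.observe();print(s['tcp_pos'],s['width'])
snap("scene","s4.png",(220,135,330,245),5)
snap("top","t4.png",(240,140,350,240),6)
E
```

```text
[ 0.44959544 -0.03772601  0.14707012] 0.005019340682601303
```

View pics/s4.png

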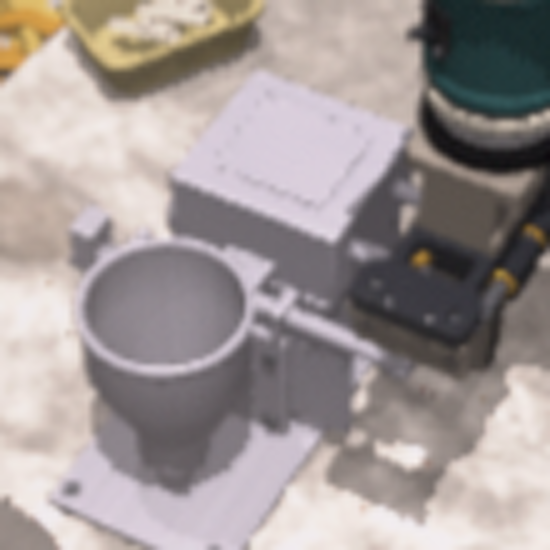

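View pics/t4.png

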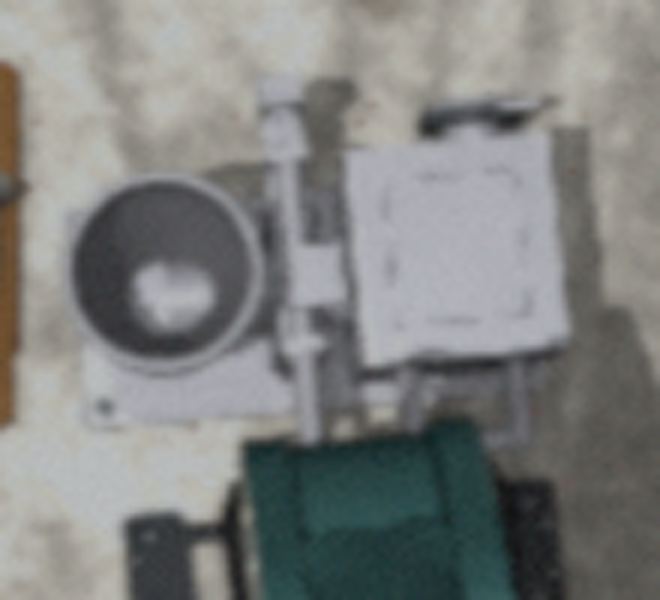

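Call:
play_rows([
  [[1,12,3,0,0],[1,20,5,0,0],[1,28,6,0,0],[1,36,7,0,0],[1,42,7,0,0],[1,48,8,0,0],[1,52,8,0,0],[1,52,8,0,0]],
])

```text
time: 3.3
tcp_pos: [0.502, -0.0284, 0.1465]
tool_rot: [0.999, 0.051, 0.0, -0.0]
wrist_force: [-1.5, -0.7, 0.5]
width: 0.004
```

Call:
play_rows([
  [[1,3,0,0,0],[1,6,0,0,0],[1,8,1,0,0],[1,10,1,0,0],[1,11,1,0,0]],
])

```text
time: 3.72
tcp_pos: [0.5075, -0.0279, 0.146]
tool_rot: [0.999, 0.051, -0.005, 0.0]
wrist_force: [-17.1, -0.8, 13.8]
width: 0.008
```

Call:
play_rows([
  [[1,1,0,0,0],[1,2,0,0,0],[1,3,0,0,0],[1,3,0,0,0]],
])

```text
time: 4.05
tcp_pos: [0.5076, -0.028, 0.1458]
tool_rot: [0.999, 0.051, -0.008, 0.001]
wrist_force: [-23.1, -0.1, 19.3]
width: 0.006
```

Call:
play_rows([
  [[1,-10,0,0,0],[1,-30,-3,0,0],[1,-60,-6,0,0],[1,-60,-6,40,0],[1,-60,-46,80,0],[1,-60,-86,100,0],[1,-60,-126,100,0],[1,-60,-126,100,0]],
])

```text
time: 4.72
tcp_pos: [0.457, -0.16, 0.2494]
tool_rot: [0.999, 0.048, 0.004, 0.003]
wrist_force: [0.0, -0.4, -0.2]
width: 0.006
```

```bash
python3 - <<'E'
from h import *
s=robot.observe();print(s['tcp_pos'],s['width'],s['wrist_force'])
snap("scene","s5.png",(220,135,330,245),5)
snap("top","t5.png",(240,140,350,240),6)
E
```

```text
[ 0.45700581 -0.16002606  0.24944878] 0.006373117875144927 [ 0.00896959 -0.39706568 -0.23932318]
```

View pics/s5.png

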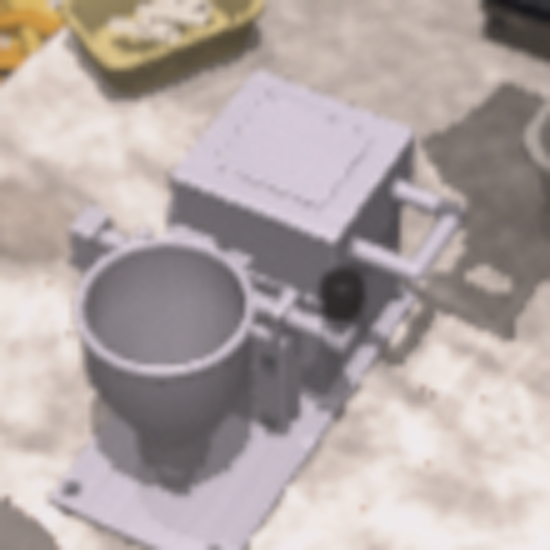

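View pics/t5.png

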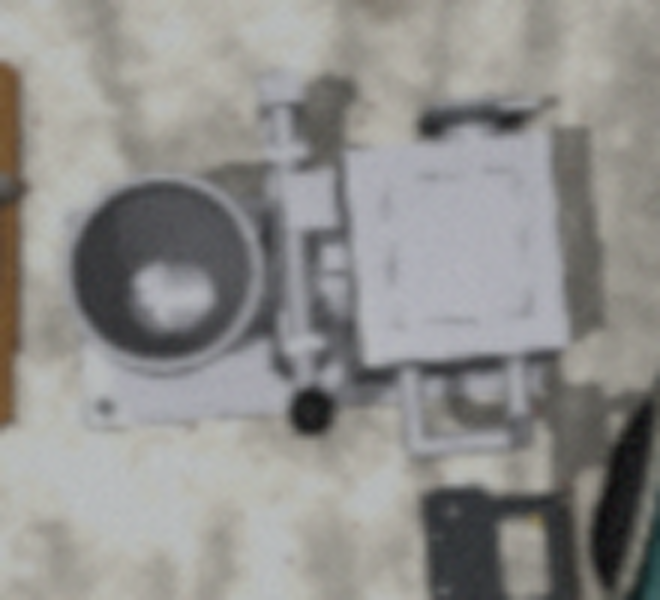

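```bash
python3 - <<'E'
from h import *
ct=cam(robot.snapshot("top")); cs=cam(robot.snapshot("scene"))
T=lambda x,y:np.array([240+(x+.5)/6-.5,140+(y+.5)/6-.5]); S=lambda x,y:np.array([220+(x+.5)/5-.5,135+(y+.5)/5-.5])
a=atz(ct,T(318,487),.16);b=atz(ct,T(311,410.5),.16);print(b-a,np.linalg.norm(b-a))
a=atz(cs,S(404,318),.149);b=atz(cs,S(342,294),.149);print(b-a,np.linalg.norm(b-a))
E
```

```text
[0.03662384 0.00353239 0.        ] 0.0367937984264477
[ 3.72206457e-02  4.66686482e-03 -1.11022302e-16] 0.03751207934215167
```

Call:
play_rows([
  [[1,0,40,0,0],[1,0,80,0,0],[1,8,115,0,0],[1,18,130,0,0],[1,18,130,-35,0],[1,18,130,-70,0],[1,18,130,-92,0],[1,18,130,-94,0]],
])

```text
time: 5.58
tcp_pos: [0.4699, -0.0213, 0.1486]
tool_rot: [0.999, 0.053, -0.004, -0.001]
wrist_force: [-1.1, 0.3, 0.4]
width: 0.004
```

Call:
play_rows([
  [[1,10,1,0,0],[1,20,2,0,0],[1,26,2,0,0],[1,30,3,0,0],[1,33,3,0,0],[1,35,3,0,0],[1,35,3,0,0]],
])

```text
time: 6.17
tcp_pos: [0.5072, -0.0205, 0.1528]
tool_rot: [0.999, 0.051, -0.001, 0.0]
wrist_force: [-4.1, 0.7, 2.8]
width: 0.003
```

Call:
play_rows([
  [[1,2,-2,0,0],[1,4,-3,0,0],[1,6,-3,0,0],[1,8,-3,0,0],[1,9,-3,0,0],[1,9,-3,0,0]],
])

```text
time: 6.67
tcp_pos: [0.5079, -0.0219, 0.1517]
tool_rot: [0.999, 0.051, -0.01, -0.001]
wrist_force: [-26.2, 5.1, 20.3]
width: 0.006
```

Call:
play_rows([
  [[1,-15,0,0,0],[1,-40,-2,0,0],[1,-45,-5,35,0],[1,-45,-10,70,0.1],[0.67,-45,-40,75,0.22],[0.67,-30,-70,75,0.34],[0.67,-12,-80,75,0.46],[0.67,-2,-83,75,0.58]],
])

```text
time: 7.33
tcp_pos: [0.5168, -0.1104, 0.2285]
tool_rot: [0.942, 0.335, 0.001, 0.002]
wrist_force: [0.5, -0.5, 0.2]
width: 0.27
```

Call:
play_rows([
  [[0.67,0,0,0,0.12],[0.67,0,0,0,0.24],[0.67,0,0,0,0.36],[0.67,0,0,0,0.48],[0.67,0,0,0,0.6],[0.67,0,0,0,0.72],[0.67,0,0,0,0.84],[0.67,0,0,0,0.96]],
])

```text
time: 8.0
tcp_pos: [0.5155, -0.107, 0.2279]
tool_rot: [0.68, 0.734, 0.0, 0.001]
wrist_force: [0.3, 0.7, -0.2]
width: 0.333
```

```bash
python3 - <<'E'
from h import *
s=robot.observe();print(s['tcp_pos'],s['width']*92,s['q'].round(2)); m=R.from_quat(s['tool_rot']).as_matrix();print(np.arctan2(m[1,1],m[0,1]))
snap("scene","s6.png",(220,115,360,235),5)
snap("top","t6.png",(240,140,350,240),6)
E
```

```text
[ 0.51551446 -0.10696118  0.22794837] 30.681614773264364 [ 0.64  0.32 -0.6   1.87  0.21  1.01  0.03]
0.07650945697553524
```

View pics/s6.png

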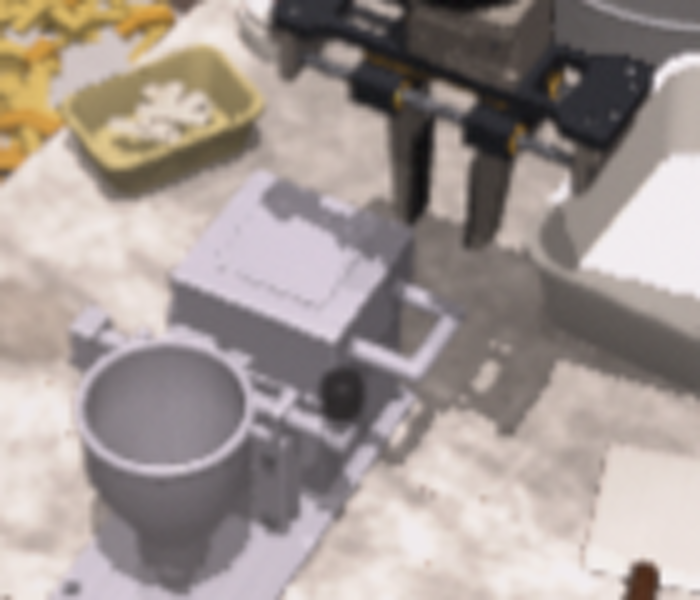

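View pics/t6.png

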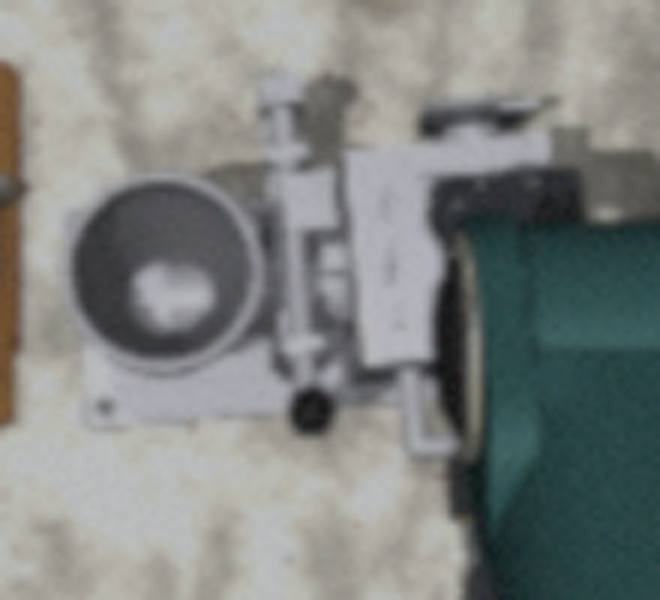

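Call:
play_rows([
  [[0.67,0,0,-40,0.02],[0.67,0,0,-75,0.02],[0.67,0,0,-88,0.02],[0.67,0,0,-96,0.02],[0.67,0,0,-102,0.02],[0.67,0,0,-103,0.02],[0.67,0,0,-103,0.02]],
], squeeze=5)

```text
time: 8.68
tcp_pos: [0.5158, -0.1066, 0.1253]
tool_rot: [0.675, 0.738, 0.0, 0.001]
wrist_force: [0.3, 1.0, -0.2]
width: 0.336
```

Call:
play_rows([
  [[1,0,0,0,0],[1,0,0,0,0],[1,0,0,0,0],[1,0,0,0,0]],
], squeeze=6)

```text
time: 9.02
tcp_pos: [0.5165, -0.1067, 0.1255]
tool_rot: [0.674, 0.738, 0.001, 0.001]
wrist_force: [2.6, -1.0, 1.1]
width: 0.128
```

Call:
play_rows([
  [[1,3,0,14,0],[1,8,1,29,0],[1,14,1,43,0],[1,21,2,56,0],[1,30,3,68,0],[1,39,4,79,0],[1,50,5,90,0],[1,62,6,99,0]],
])

```text
time: 9.68
tcp_pos: [0.5753, -0.1009, 0.2245]
tool_rot: [0.674, 0.738, -0.002, -0.001]
wrist_force: [-4.4, 0.3, 4.3]
width: 0.125
```

```bash
python3 - <<'E'
from h import *
s=robot.observe();print(s['tcp_pos'],s['width']*92,s['q'].round(2),s['wrist_force'])
snap("scene","s7.png",(220,95,360,215),5)
E
```

```text
[ 0.57527042 -0.10094341  0.22447506] 11.522725651820005 [ 0.56  0.43 -0.58  1.73  0.26  1.06 -0.01] [-4.44933933  0.33537962  4.25177392]
```

View pics/s7.png

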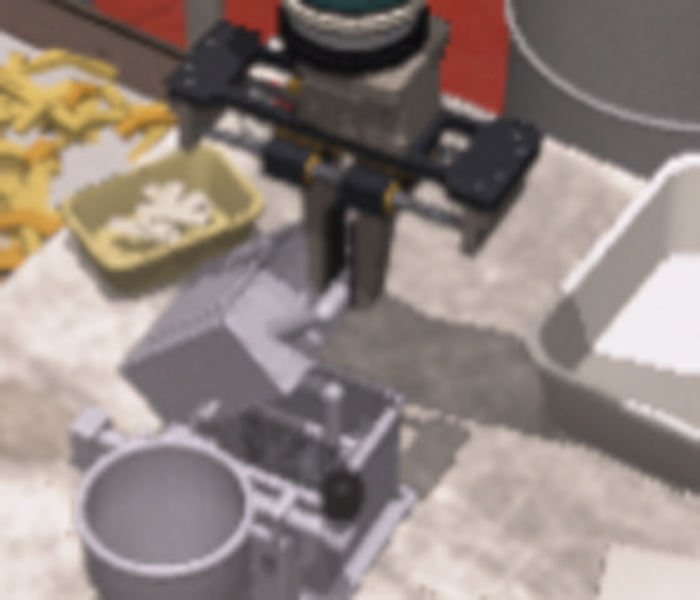

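Call:
play_rows([
  [[1,13,1,8,0],[1,26,3,15,0],[1,40,4,20,0],[1,54,5,24,0],[1,69,7,26,0],[1,84,8,27,0],[1,99,10,26,0],[1,113,11,24,0]],
])

```text
time: 10.4
tcp_pos: [0.6907, -0.0898, 0.248]
tool_rot: [0.674, 0.738, -0.0, 0.0]
wrist_force: [0.1, 0.4, 0.1]
width: 0.129
```

Call:
play_rows([
  [[1,10,1,-3,0],[1,20,2,-6,0],[1,28,3,-9,0],[1,30,3,-10,0],[1,30,3,-10,0]],
])

```text
time: 10.82
tcp_pos: [0.7209, -0.0867, 0.2377]
tool_rot: [0.674, 0.738, 0.0, 0.001]
wrist_force: [2.5, -1.1, 2.6]
width: 0.126
```

```bash
python3 - <<'E'
from h import *
s=robot.observe();print(s['tcp_pos'],s['width']*92,s['q'].round(2),s['wrist_force'])
snap("scene","s7b.png",(220,75,360,215),4)
E
```

```text
[ 0.72087388 -0.0867141   0.2376783 ] 11.633915230599321 [ 0.4   0.65 -0.53  1.35  0.33  1.23 -0.06] [ 2.48052816 -1.11242224  2.61753031]
```

View pics/s7b.png

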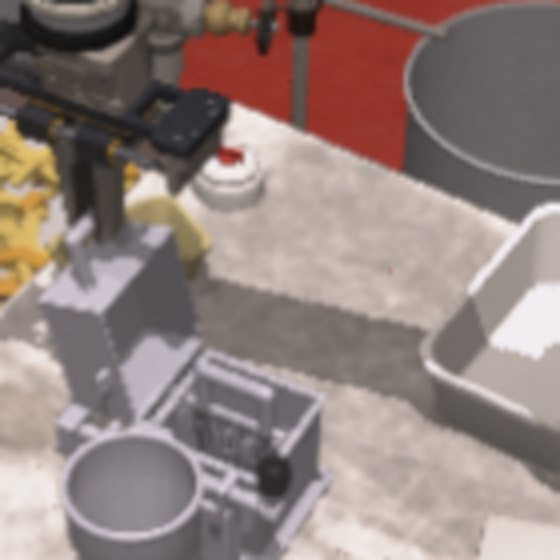

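Call:
play_rows([
  [[0.6,0,0,0,0],[0.6,0,0,0,0],[0.6,0,0,15,0],[0.6,0,0,45,0],[0.6,0,0,65,0],[0.6,-35,-2,70,0],[0.6,-70,-5,70,0],[0.6,-100,-8,70,-0.1]],
])

```text
time: 11.53
tcp_pos: [0.6174, -0.0939, 0.3073]
tool_rot: [0.71, 0.704, -0.001, -0.001]
wrist_force: [0.5, 0.2, -0.3]
width: 0.401
```

Call:
play_rows([
  [[0.6,-40,0,0,-0.12],[0.6,-80,0,0,-0.24],[0.6,-120,-40,0,-0.36],[0.6,-140,-70,0,-0.48],[0.6,-150,-90,0,-0.6],[0.6,-150,-90,0,-0.72],[0.6,-150,-90,0,-0.84],[0.6,-150,-90,0,-0.96]],
])

```text
time: 12.2
tcp_pos: [0.4685, -0.1848, 0.3075]
tool_rot: [0.956, 0.293, -0.001, -0.0]
wrist_force: [0.8, 0.4, -0.3]
width: 0.401
```

```bash
python3 - <<'E'
from h import *
s=robot.observe();print(s['time'],s['tcp_pos'],s['width']*92,s['q'].round(2),s['wrist_force']);m=R.from_quat(s['tool_rot']).as_matrix();print(np.arctan2(m[1,1],m[0,1]))
snap("scene","s8.png",(220,105,350,235),5)
snap("top","t8.png",(250,120,360,220),6)
E
```

```text
12.2 [ 0.46850216 -0.18480956  0.30750595] 36.858918927728524 [ 0.67  0.17 -0.41  1.83  0.07  1.16 -0.73] [ 0.8461157   0.43997631 -0.3111492 ]
-0.976901072902197
```

View pics/s8.png

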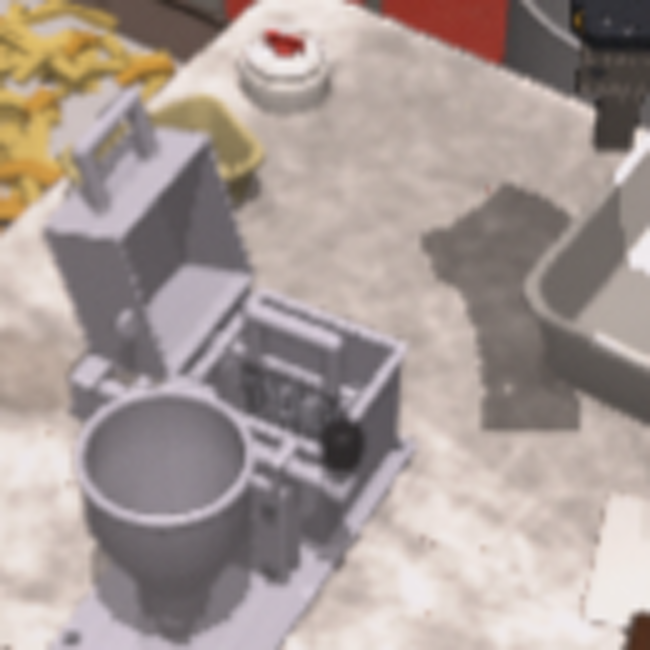

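View pics/t8.png

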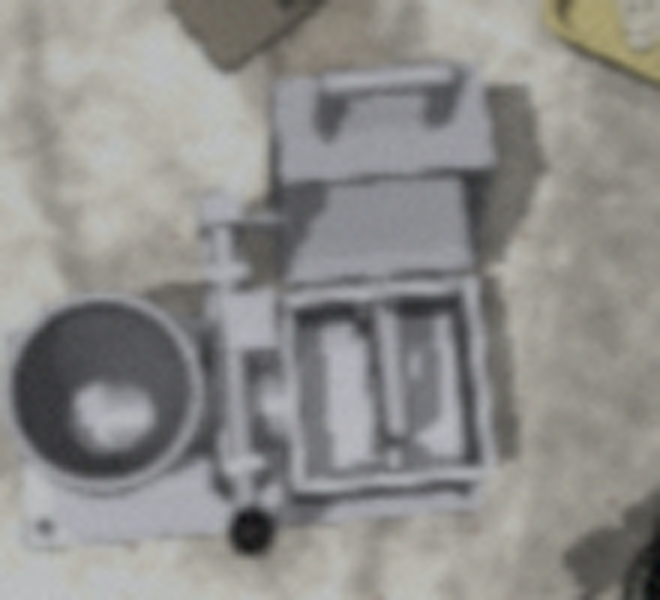

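```bash
python3 - <<'E'
from h import *
ct=cam(robot.snapshot("top")); cs=cam(robot.snapshot("scene"))
T=lambda x,y:np.array([250+(x+.5)/6-.5,120+(y+.5)/6-.5]); S=lambda x,y:np.array([220+(x+.5)/5-.5,105+(y+.5)/5-.5])
print(tri(ct,T(391,372),cs,S(294,327)),atz(ct,T(391,372),.135),atz(cs,S(294,327),.135))
a=atz(ct,T(384,308),.135);b=atz(ct,T(395,432),.135);print(a,b,np.arctan2((a-b)[1],(a-b)[0]),np.linalg.norm(a-b))
a=atz(cs,S(250,307),.135);b=atz(cs,S(338,346),.135);print(a,b,np.arctan2((a-b)[1],(a-b)[0]),np.linalg.norm(a-b))
# box rim
C=[atz(ct,T(*p),.1) for p in((283,293),(478,278),(492,478),(292,488))];print(np.mean(C,0))
for i in range(4): d=C[(i+1)%4]-C[i];print(np.linalg.norm(d),np.degrees(np.arctan2(d[1],d[0])))
E
```

```text
(array([ 0.60876162, -0.09570645,  0.13758328]), np.float64(0.0043864201875983425)) [ 0.61110611 -0.09489047  0.135     ] [ 0.60815135 -0.09865642  0.135     ]
[ 0.64280444 -0.09142592  0.135     ] [ 0.58149579 -0.09687242  0.135     ] 0.0886048112890545 0.06155009950678169
[ 0.63844907 -0.09747406  0.135     ] [ 0.57876213 -0.10048851  0.135     ] 0.050461449819794134 0.05976301273380232
[ 0.61044955 -0.09550125  0.1       ]
0.09878423870256174 -85.07834026827187
0.10176036946171993 -176.15054917484832
0.10048873799782626 93.34291735003912
0.09903839388869666 2.8555779691793552
```

Call:
play_rows([
  [[0.6,30,19,0,-0.12],[0.6,60,38,0,-0.24],[0.6,90,57,0,-0.36],[0.6,120,76,0,-0.48],[0.6,141,88,0,-0.51],[0.6,141,88,-30,-0.51],[0.6,141,88,-65,-0.51],[0.6,141,88,-90,-0.51]],
])

```text
time: 13.07
tcp_pos: [0.6102, -0.0956, 0.2148]
tool_rot: [0.999, 0.048, -0.001, -0.0]
wrist_force: [-0.7, 0.0, 0.3]
width: 0.401
```

```bash
python3 - <<'E'
from h import *
s=robot.observe();print(s['time'],s['tcp_pos'],s['width']*92,s['q'].round(2),s['wrist_force']);m=R.from_quat(s['tool_rot']).as_matrix();print(np.arctan2(m[1,1],m[0,1]))
snap("scene","s9.png",(220,95,350,235),4)
E
```

```text
13.0667 [ 0.61020959 -0.09555301  0.21484479] 36.90974873276926 [ 0.38  0.46 -0.37  1.67  0.18  1.05 -1.52] [-0.73011302  0.01072443  0.25108287]
-1.4744777209245434
```

View pics/s9.png

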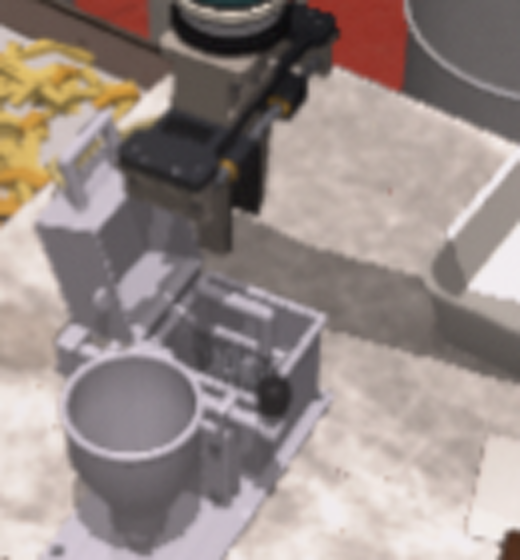

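Aligned above the handle; descend 89 mm and grip.

Call:
play_rows([
  [[0.6,0,0,-30,0],[0.6,0,0,-55,0],[0.6,0,0,-72,0],[0.6,0,0,-82,0],[0.6,0,0,-88,0],[0.6,0,0,-89,0],[0.6,0,0,-89,0]],
])

```text
time: 13.7
tcp_pos: [0.6116, -0.0966, 0.1294]
tool_rot: [0.999, 0.046, 0.001, 0.0]
wrist_force: [0.2, -0.5, -0.6]
width: 0.398
```

Call:
play_rows([
  [[1,0,0,0,0],[1,0,0,0,0],[1,0,0,0,0],[1,0,0,0,0],[1,0,0,0,0]],
], squeeze=30)

```text
time: 14.12
tcp_pos: [0.6114, -0.0967, 0.1293]
tool_rot: [0.999, 0.046, 0.001, 0.0]
wrist_force: [-0.2, -0.8, 2.1]
width: 0.121
```

Call:
play_rows([
  [[1,0,0,5,0],[1,0,0,12,0],[1,0,0,20,0],[1,0,0,30,0],[1,0,0,40,0],[1,0,0,50,0]],
])

```text
time: 14.62
tcp_pos: [0.6112, -0.0966, 0.1799]
tool_rot: [0.999, 0.046, 0.0, 0.0]
wrist_force: [0.1, 0.1, -3.0]
width: 0.121
```

Call:
play_rows([
  [[1,0,0,15,0],[1,0,0,30,0],[1,0,0,45,0],[1,0,0,60,0],[1,0,0,75,0],[1,0,0,90,0],[1,0,0,100,0],[1,0,0,100,0]],
])

```text
time: 15.28
tcp_pos: [0.6124, -0.0965, 0.2818]
tool_rot: [0.999, 0.046, 0.002, 0.001]
wrist_force: [1.1, 0.2, -2.6]
width: 0.119
```

```bash
python3 - <<'E'
from h import *
s=robot.observe();print(s['time'],s['tcp_pos'],s['width']*92,s['q'].round(2),s['wrist_force']);m=R.from_quat(s['tool_rot']).as_matrix();print(np.arctan2(m[1,1],m[0,1]))
snap("scene","s10.png",(220,75,350,235),4)
E
```

```text
15.2833 [ 0.61237214 -0.09654573  0.2818035 ] 10.904676995209849 [ 0.39  0.4  -0.38  1.6   0.16  1.17 -1.51] [ 1.07267919  0.16043083 -2.59047448]
-1.479047686941036
```

View pics/s10.png

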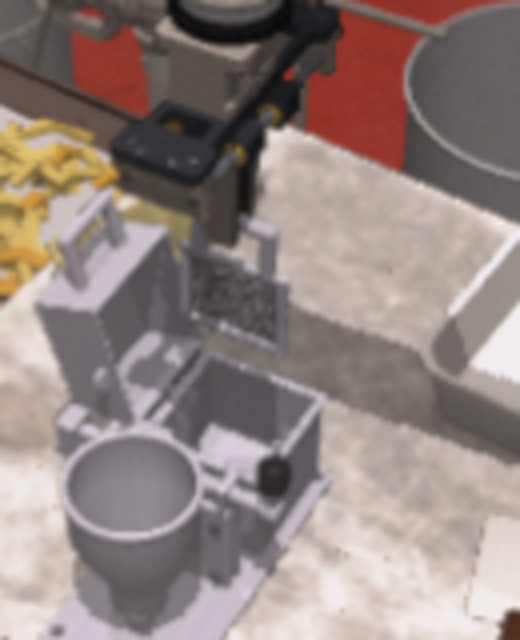

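Call:
play_rows([
  [[1,-12,-22,0,0.08],[1,-26,-48,0,0.18],[1,-40,-74,0,0.28],[1,-54,-100,0,0.38],[1,-68,-126,0,0.48],[1,-82,-150,0,0.58],[1,-95,-174,0,0.68],[1,-108,-198,0,0.78]],
])

```text
time: 16.0
tcp_pos: [0.5016, -0.2955, 0.2775]
tool_rot: [0.905, 0.424, -0.001, -0.001]
wrist_force: [-0.1, -0.3, -2.3]
width: 0.117
```

Call:
play_rows([
  [[1,-10,-18,0,0.1],[1,-20,-36,0,0.2],[1,-28,-51,0,0.3],[1,-34,-61,0,0.4],[1,-36,-66,0,0.5],[1,-36,-66,0,0.6],[1,-36,-66,0,0.68],[1,-36,-66,0,0.7]],
])

```text
time: 16.67
tcp_pos: [0.4663, -0.3604, 0.2774]
tool_rot: [0.706, 0.708, 0.0, -0.001]
wrist_force: [0.5, -0.0, -3.5]
width: 0.123
```

Call:
play_rows([
  [[1,0,0,0,0],[1,0,0,0,0],[1,0,0,0,0]],
])

```text
time: 16.92
tcp_pos: [0.467, -0.3604, 0.2783]
tool_rot: [0.707, 0.707, -0.0, -0.0]
wrist_force: [0.7, 0.6, -2.4]
width: 0.119
```

```bash
python3 - <<'E'
from h import *
s=robot.observe();print(s['time'],s['tcp_pos'],s['width']*92,s['q'].round(2),s['joint_vel'].round(3),s['wrist_force']);m=R.from_quat(s['tool_rot']).as_matrix();print(np.arctan2(m[1,1],m[0,1]),m[:,2])
snap("scene","s11.png",(220,60,430,235),3.5)
snap("top","t11.png",(250,120,450,270),4)
E
```

```text
16.9167 [ 0.46696136 -0.36040538  0.27828451] 10.946163894258527 [ 1.03  0.38 -0.55  1.67  0.21  1.16  0.42] [-0.001 -0.001 -0.    -0.003  0.     0.001  0.006] [ 0.66293943  0.6264259  -2.37361705]
-0.00029300921410657177 [-4.28112356e-04  2.67807213e-04 -9.99999872e-01]
```

View pics/s11.png

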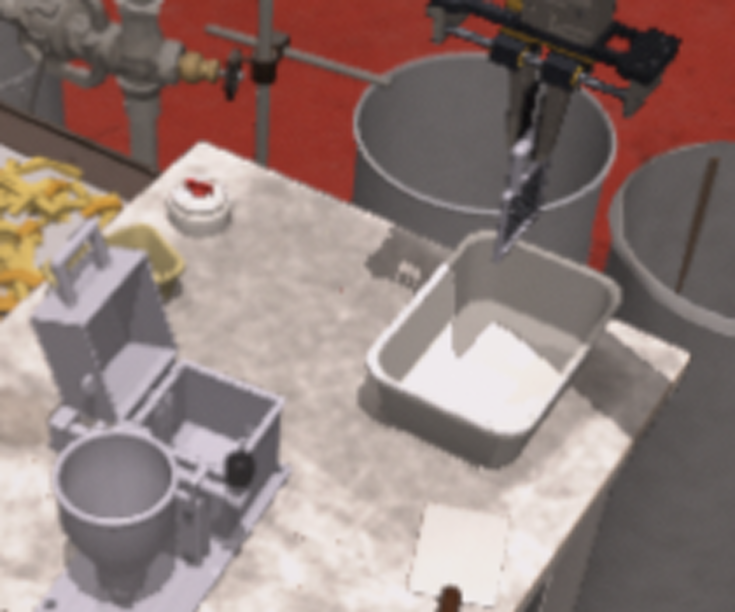

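View pics/t11.png

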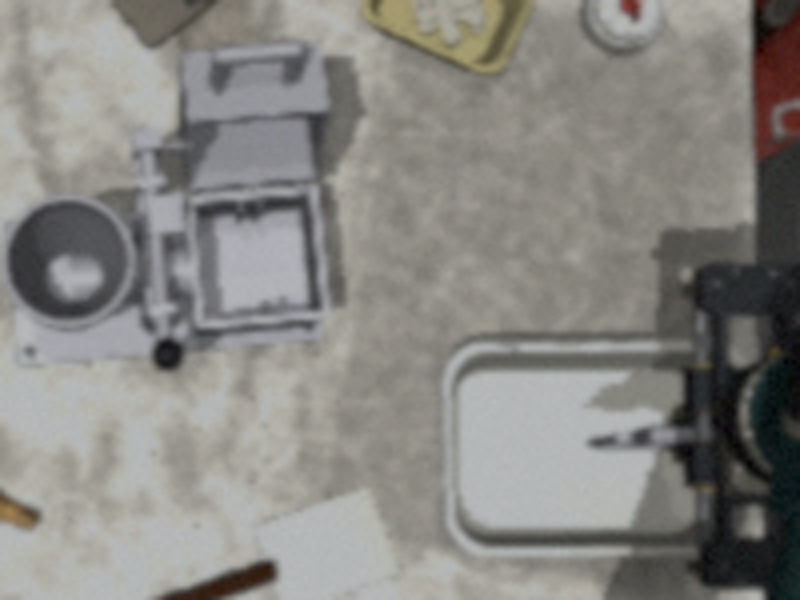

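```bash
python3 - <<'E'
from h import *
P=np.array([(.467,-.3604+a,z) for a in(-.042,.042) for z in(.178,.25)]+[(.467,-.3604,.214)])
D=[(P,(0,0,255))]
snap("scene","s12.png",(320,60,420,160),6,D)
snap("top","t12.png",(360,180,450,260),7,D)
E
cd pics; python3 -c "
import cv2,numpy as np
a=cv2.imread('s12.png');b=cv2.imread('t12.png');b=cv2.resize(b,(0,0),fx=.6,fy=.6);a=cv2.resize(a,(400,400));c=np.zeros((400,400+b.shape[1],3),np.uint8);c[:,:400]=a;c[:b.shape[0],400:]=b;cv2.imwrite('c12.png',c)"
```

```text
(no output)
```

View pics/c12.png

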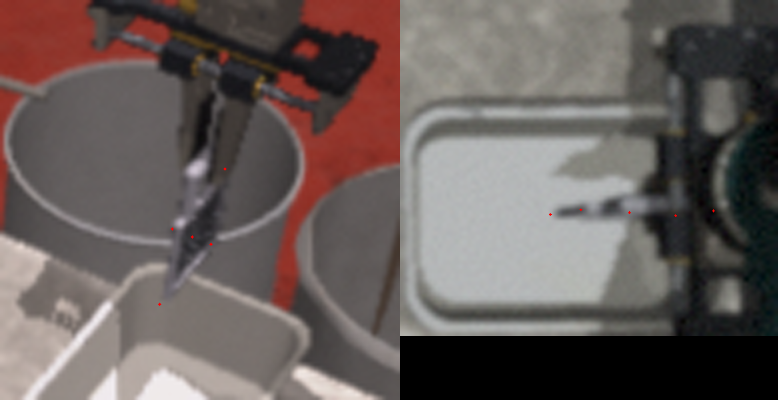

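```bash
python3 - <<'E'
from station import robot
print(robot.close_job()); s=robot.observe(); print(s['time'],s['tcp_pos'],s['width'],s['wrist_force'])
E
```

```text
the job is handed in; nothing more can be done
None
the job is handed in; nothing more can be done
```

I shut the gate, opened the cover, and drew the strainer plate out; it was held over the tub when I handed the job in, at about 17 s of the 61 s allowed. I have no verdict on the result.

- **Bolt:** I pushed it in until it stopped dead. The push stalled at the same spot twice, at two different heights, with 23–26 N against about 4 N of friction. The cameras measured only 36.8–37.5 mm of travel, give or take about 1.5 mm, so they alone don't prove it passed the 37 mm threshold. The stall and the cover coming free both point to it being home.
- **Cover:** I swung it up by its handle to about 1.8 rad. In the last pictures it stands open by itself.
- **Plate:** It came straight up without jamming, and the wrist force matches its weight.
    - **Position:** the gripper is at (0.467, -0.360). I put the tub's centre at about (0.468, -0.360).
    - **Height:** the plate's middle is at about 0.21 m.
    - **Pose:** the jaws are square to the front edge within 0.001 rad, and the tool is vertical. The last overlay of the expected plate corners agreed to about 5 mm; a small tilt of the plate in the grip is possible.
- **Surroundings:** The tub is untouched. I never went near the scraper, cup or cookie, but did not re-measure where they lie.

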